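Make up two evaporation kits from the bench stock

ROBOT

A 6-joint arm with a two-finger parallel gripper is mounted at the origin on the work surface. World frame = base frame: x ahead of the robot, y to its left, z up, the work surface at z = 0. Lengths are in m, angles in rad, forces in N, time in s.
With the tool pointing down it reaches from about 0.25 to 0.775 m from the base axis. Payload 4 kg.
Tool frame: the origin (TCP) lies between the finger pads; the fingertips stand 25 mm ahead of it and the grasp point (between the pads) lies 6 mm ahead of it (robot.tip_reach is the distance from the TCP to the fingertips, in m); z points along the fingers, y is the line along which they close (so a half turn about z gives the same grasp; the last joint's range is limited). The gripper opens to 94 mm and grips with 3 to 60 N. Pads are 16 mm wide; open, the fingers measure 119 mm over their backs; the gripper's body (75 mm by 177 mm) begins 78 mm behind the grasp point.
Start: joints at [1.122, 0.087, 1.371, -0, 1.684, -0.103], TCP at [0.186, 0.517, 0.231] pointing down, gripper open.
Joint ranges: [-3.1, 3.1], [-0.76, 2.03], [0.27, 2.55], [-1.08, 4.22], [0.17, 2.65], [-2.57, 2.57]. Speed limits (rad/s): [2.79, 2.79, 3.14, 3.14, 3.14, 3.14].

INTERFACE

Orientations are given as [roll, pitch, yaw] about the fixed x, y, z axes, in that order (R = Rz(yaw) Ry(pitch) Rx(roll)).
In Python, from bench import sensors, snapshot, camera_info, ticket, robot gives the robot as it stands.
- The arm moves only by the tool arm_command, never from a script. Its argument "plan" is a list of rows, each an object with "grip": the closure, from -1 (fully open) to 1 (shut); "slide": the shift along the tool's x, y, z normalised to -1 to 1, where 1 is 500 mm, a list of three; "spin": the turn about the tool's z normalised to -1 to 1, where 1 is 5 degrees. A call has 1 to 10 rows; each row shifts and turns the commanded pose from where the row before left it, along the tool's axes as they then stand; what a row does not reach is not made up. A row lasts 1/8 s, in which the tool goes at most 62.5 mm and 10.7 degrees, less where a joint would pass 70% of its speed; a pose out of reach is approached as far as the arm can. A call with a number of a shift or a turn outside -1 to 1 is refused whole. A call with a gripper value outside its range is refused whole. The fingers move at their own pace and stop on an object; the grip force is fixed at half the most. Time passes only in rows, so rows that do not move let the fingers close. It gives the time, the measured TCP pose, the force, the opening and the grip force at its end, in the units of the state.
- sensors.get_obs(): the state, without advancing time (a new reading comes with each control period).
- snapshot(name): name is "scene" or "top"; returns the picture (384x512x3 uint8, red, green, blue); there is no depth.
- camera_info(name): a dict with "fx", "fy", "cx", "cy" (pixels), "position" and "rotation" of the camera in the world. Camera axes: x right, y up, looking along -z (the intrinsics and any distortion apply to the point x, -y, -z); pixel columns grow to the right and rows downward; lengths in m; the calibration is good to about 2 mm. A picture is of the moment at which its call begins. camera_info takes no time and is no camera call.
- ticket.close_job(): hands the job in; it is judged then, once.
The state is a dict: "time": time; "joint_positions": joint angles; "qvel": joint speeds; "joint_torque": joint torques, N m; "tool_pos": TCP position; "ee_rot": TCP orientation; "wrist_force": force on the tool from outside, world axes, zero at the start; "wrist_torque": the same for the moment, N m; "width": finger opening in m; "finger_force": force on a finger pad.
Only numpy, scipy, OpenCV 4.12 (cv2) and the standard library are available. Lean on these libraries where they do the work, as an engineer would, in place of code of your own. Each camera call takes 0.05 s, during which the arm holds its last target. There are 200 camera calls.

TASK

Make up the two kits, one thing to a bay, each standing flat on the tray's floor the same way up as now: in the three-bay tray the wider cork ring in the middle bay, with the taller bottle and the funnel in the two end bays, either way round; in the two-bay tray the shorter bottle and the narrower cork ring, either way round. Never let a bottle tip over, and leave the white jar, the white dish and the spatula where they are.

Things in the scene. Friction and masses are not known exactly. Their poses are not given: they have to be found in the camera images.
- bottle_tall_mid (a point): The taller amber glass bottle with a white screw cap: 85 tall, straight body 48 in diameter up to 54 above its base, then a shoulder and a cap 33 in diameter. Loose, standing upright. The point is on its axis half-way up (42.5 above its base); its z axis points up, and its yaw does not matter. (Lengths in mm.)
- bottle_short_mid (a point): The shorter, slimmer amber glass bottle with a white screw cap: 55 tall, straight body 36 in diameter up to 35 above its base, then a shoulder and a cap 24 in diameter. Loose, standing upright. The point is on its axis half-way up (27.5 above its base); its z axis points up, and its yaw does not matter. (Lengths in mm.)
- ring_wide_mid (a point): The wider cork flask-support ring: a thick tube lying flat, 60 outer diameter, 38 hole, 36 tall. Loose. The point is on its axis half-way up (18 above its base); its z axis points up, and its yaw does not matter. (Lengths in mm.)
- ring_narrow_mid (a point): The narrower cork flask-support ring: a thick tube lying flat, 42 outer diameter, 24 hole, 36 tall. Loose. The point is on its axis half-way up (18 above its base); its z axis points up, and its yaw does not matter. (Lengths in mm.)
- funnel_mid (a point): Steel powder funnel standing mouth down, stem up: 75 tall, 60 in diameter at its foot, the cone narrowing to 20 at 34 above the foot, then a nearly straight stem 20 to 18 in diameter up to the top. Loose. The point is on its axis half-way up (37.5 above its foot), just above the lower end of the stem; the stem's middle is 17 higher; its z axis points up, and its yaw does not matter. (Lengths in mm.)
- tray3: The long steel kit tray with a grey floor and three bays in a row: 120 wide (its x) by 258 long (its y), fixed to the bench. Floor 3 thick; rims and the two dividers 8 high above the bench and 3 thick. Each bay is 114 by 82 inside; the bay centres are at y = -85, 0 and +85, x = 0. The origin is under the tray's centre at bench level; z up; it may be turned a little about z. (Lengths in mm.)
- tray2: The short steel kit tray with a grey floor and two bays side by side: 120 wide (its x) by 173 long (its y), fixed to the bench. Floor 3 thick; rims and the one divider 8 high above the bench and 3 thick. Each bay is 114 by 82 inside; the bay centres are at y = -42.5 and +42.5, x = 0. The origin is under the tray's centre at bench level; z up; it may be turned a little about z. (Lengths in mm.)
- jar_mid (a point): Bystander: squat white plastic jar with a grey lid, 62 in diameter, 50 tall, standing among the stock; in no kit. The point is on its axis half-way up. (Lengths in mm.)
- dish_mid (a point): Bystander: empty white porcelain evaporating dish, a bowl 80 in diameter at the rim, 35 tall, just beyond the stock, to the robot's right. The point is on its axis half-way up. (Lengths in mm.)
- spatula: Bystander: steel laboratory spatula, a thin bar about 175 long, 14 wide and 5 thick, lying flat just beyond the stock, to the robot's left; its x axis runs along it. (Lengths in mm.)

How it is judged:
At the end, for the whole second after the job is handed in: The three things of the long tray and the two of the short one stand in their bays, one to a bay: axis within 30 mm of the bay's centre along the tray and 45 mm across it, upright within 0.06 rad, base within 3 mm of the tray's floor, at rest (y of ring_wide_mid in the frame of tray3 between -0.03 and 0.03 m and x of ring_wide_mid in the frame of tray3 between -0.045 and 0.045 m and ((y of bottle_tall_mid in the frame of tray3 between 0.055 and 0.115 m and x of bottle_tall_mid in the frame of tray3 between -0.045 and 0.045 m and y of funnel_mid in the frame of tray3 between -0.115 and -0.055 m and x of funnel_mid in the frame of tray3 between -0.045 and 0.045 m) or (y of bottle_tall_mid in the frame of tray3 between -0.115 and -0.055 m and x of bottle_tall_mid in the frame of tray3 between -0.045 and 0.045 m and y of funnel_mid in the frame of tray3 between 0.055 and 0.115 m and x of funnel_mid in the frame of tray3 between -0.045 and 0.045 m)) and ((y of bottle_short_mid in the frame of tray2 between 0.0125 and 0.0725 m and x of bottle_short_mid in the frame of tray2 between -0.045 and 0.045 m and y of ring_narrow_mid in the frame of tray2 between -0.0725 and -0.0125 m and x of ring_narrow_mid in the frame of tray2 between -0.045 and 0.045 m) or (y of bottle_short_mid in the frame of tray2 between -0.0725 and -0.0125 m and x of bottle_short_mid in the frame of tray2 between -0.045 and 0.045 m and y of ring_narrow_mid in the frame of tray2 between 0.0125 and 0.0725 m and x of ring_narrow_mid in the frame of tray2 between -0.045 and 0.045 m)) and height (world z) of bottle_tall_mid between 0.0425 and 0.0485 m and angle between each of bottle_tall_mid, bottle_short_mid, ring_wide_mid, ring_narrow_mid, funnel_mid's own z axis and vertical below 0.06 rad and linear speed of each of bottle_tall, bottle_short, ring_wide, ring_narrow, funnel below 0.02 m/s and height (world z) of bottle_short_mid between 0.0275 and 0.0335 m and height (world z) of ring_wide_mid between 0.018 and 0.024 m and height (world z) of ring_narrow_mid between 0.018 and 0.024 m and height (world z) of funnel_mid between 0.0375 and 0.0435 m); the robot touches nothing.
It fails at once if the jar is moved from its place (more than 20 mm) (distance of jar_mid from where it was at the start of the episode above 0.02 m).
It fails at once if the dish is moved from its place (more than 20 mm) (distance of dish_mid from where it was at the start of the episode above 0.02 m).
It fails at once if the spatula is moved from its place (more than 20 mm) (distance of spatula from where it was at the start of the episode above 0.02 m).
It fails at once if the tall bottle is tipped over (more than about 40 degrees) (angle between bottle_tall_mid's own z axis and vertical above 0.7 rad).
It fails at once if the short bottle is tipped over (more than about 40 degrees) (angle between bottle_short_mid's own z axis and vertical above 0.7 rad).
It also fails if it takes over 128 s, if anything falls off the work surface, if the arm or the gripper's body presses on something with over 40 N, if the wrist force passes 120 N, or if a joint passes its speed limit or range.

## Working session

There is one attempt and no reset: what is moved stays moved. The work goes in short steps, Python scripts to look and compute and a tool call to move; the robot and the scene stay as the last step left them, time stands still between calls to the robot, and variables do not carry over. Pictures are saved under pics/ and viewed, at most 14 in all, crops included, and the job is handed in when it is done.

Besides the shell and the picture viewer there is one more tool, called after "Emit:" in YAML: its name, and indented under it one key for each argument. arm_command: Moves the arm, as the interface text tells. Scaled input: -1 to 1 covers 500 mm each way for a shift and 5 degrees each way for a turn. Its arguments: {"type":"object","properties":{"plan":{"type":"array","items":{"type":"object","properties":{"grip":{"type":"number"},"slide":{"type":"array","items":{"type":"number"}},"spin":{"type":"number"}}}}},"required":["plan"]}

```bash
mkdir -p pics; python3 - <<'E'
from bench import sensors, snapshot, camera_info
import cv2
for n in("scene","top"):
    im=snapshot(n); cv2.imwrite(f"pics/{n}0.png",cv2.cvtColor(im,cv2.COLOR_RGB2BGR)); print(camera_info(n))
o=sensors.get_obs();print(o)
E
```

```text
{'fx': 362.7048340705264, 'fy': 362.7048340705264, 'cx': 253.82776091208112, 'cy': 190.37759089439436, 'position': array([1.00607289, 0.13464249, 0.73029309]), 'rotation': array([ 0.56177166, -0.00657339,  1.93988722])}
{'fx': 353.23487256148826, 'fy': 353.23487256148826, 'cx': 255.8419569687278, 'cy': 192.98222646169017, 'position': array([ 0.47149859, -0.01331323,  0.78813527]), 'rotation': array([ 0.1824756 ,  0.03031565, -1.58343402])}
{'time': 0.1, 'joint_positions': array([ 1.12191693e+00,  8.78593171e-02,  1.37206400e+00,  1.92110709e-05,
        1.68358066e+00, -1.03088262e-01]), 'qvel': array([-0.00077858,  0.00094091, -0.00145736,  0.00046498, -0.00197491,
        0.00038941]), 'joint_torque': array([ 2.01753741e-03, -3.41254735e+01, -3.03301084e+01,  7.18530058e-02,
        3.04968178e-02, -8.51395498e-05]), 'tool_pos': array([0.18622324, 0.5170592 , 0.22945291]), 'ee_rot': array([-3.13969344e+00, -2.15677801e-04,  2.79580345e+00]), 'wrist_force': array([ 0.14997111, -0.35536037,  0.66328379]), 'wrist_torque': array([-0.05453218,  0.00495975,  0.02271696]), 'finger_force': 0.0, 'width': 0.09374538678545787}
```

View pics/scene0.png

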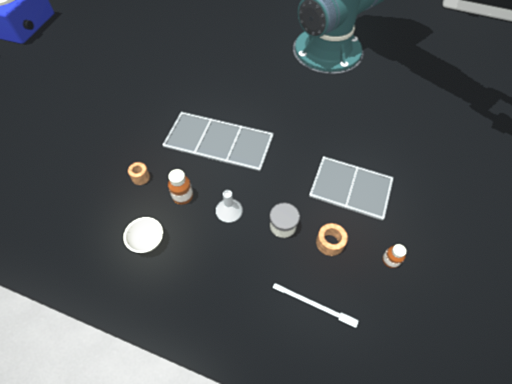

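View pics/top0.png

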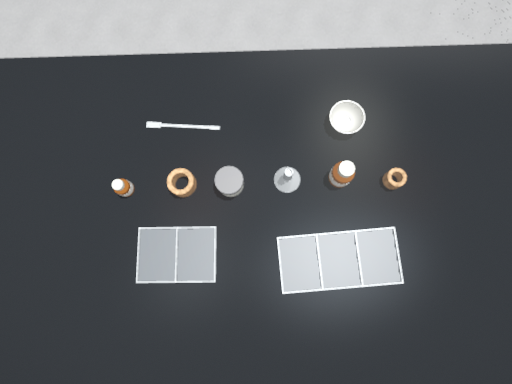

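The top view has +x up and +y left. The stock row sits at row ≈180: short bottle (122,187), wide ring (181,182), jar (229,181), funnel (287,179), tall bottle (343,172), narrow ring (396,179). The dish is at (347,118) and the spatula at (183,126). The 2-bay tray is around (177,255) and the 3-bay tray around (340,260).

```bash
cat > h.py <<'E'
import numpy as np, cv2
from scipy.spatial.transform import Rotation as R
from bench import camera_info
def ray(n,u,v):
    c=camera_info(n); d=np.array([(u-c["cx"])/c["fx"],-(v-c["cy"])/c["fy"],-1.])
    return np.array(c["position"]),R.from_euler("xyz",c["rotation"]).apply(d)
def cast(n,u,v,z):
    p,d=ray(n,u,v); return (p+d*(z-p[2])/d[2])[:2]
def blobs(im,lo,hi,amin=15):
    m=cv2.inRange(cv2.cvtColor(im,cv2.COLOR_BGR2HSV),lo,hi)
    k,l,s,c=cv2.connectedComponentsWithStats(m)
    return [(c[i].round(1).tolist(),s[i][:5].tolist()) for i in range(1,k) if s[i][4]>=amin],l
E
python3 - <<'E'
from h import *
for n in("top","scene"):
    im=cv2.imread(f"pics/{n}0.png")
    print(n,"white");[print(b) for b in blobs(im,(0,0,185),(180,70,255))[0] if b[1][4]<3000]
    print("orange");[print(b) for b in blobs(im,(3,100,60),(22,255,255))[0]]
    print("traygrey");[print(b) for b in blobs(im,(0,0,85),(180,70,180),300)[0]if b[1][4]<9000]
im=cv2.imread("pics/top0.png"); sc=cv2.imread("pics/scene0.png")
a=cv2.resize(im[100:300,105:415],(775,500),interpolation=cv2.INTER_CUBIC)
b=cv2.resize(sc[105:275,120:415],(775,447),interpolation=cv2.INTER_CUBIC)
cv2.imwrite("pics/ztop.png",a);cv2.imwrite("pics/zsc.png",b)
E
```

```text
top white
([346.9, 116.5], [329, 100, 37, 34, 972])
([179.3, 125.4], [146, 121, 74, 9, 300])
([346.6, 167.8], [339, 160, 16, 16, 213])
([228.4, 179.4], [215, 167, 28, 26, 578])
([287.7, 179.2], [275, 167, 25, 26, 411])
([117.1, 184.0], [112, 179, 12, 12, 108])
orange
([340.4, 175.1], [332, 161, 23, 22, 168])
([177.1, 176.6], [172, 173, 14, 10, 45])
([123.6, 187.2], [114, 178, 16, 16, 104])
([189.5, 191.5], [186, 188, 8, 8, 20])
traygrey
([301.8, 51.5], [0, 43, 512, 21, 1281])
([349.1, 131.1], [314, 80, 69, 108, 3536])
([338.3, 260.8], [263, 195, 151, 125, 6471])
scene white
([3.1, 1.5], [0, 0, 8, 5, 30])
([451.3, 3.0], [444, 0, 15, 8, 100])
([335.3, 37.2], [325, 36, 22, 3, 39])
([301.2, 53.2], [298, 50, 8, 7, 29])
([344.2, 63.7], [340, 61, 9, 6, 37])
([219.7, 142.4], [163, 112, 110, 58, 940])
([351.5, 189.0], [310, 157, 83, 62, 796])
([175.9, 176.5], [168, 169, 17, 17, 204])
([227.0, 193.9], [223, 190, 9, 9, 62])
([178.7, 197.3], [172, 194, 14, 7, 63])
([227.4, 211.9], [216, 200, 26, 22, 375])
([284.3, 215.5], [271, 204, 28, 24, 523])
([142.6, 234.5], [123, 217, 40, 36, 1114])
([279.5, 232.0], [271, 225, 20, 11, 85])
([337.3, 244.4], [328, 240, 17, 8, 39])
([398.7, 250.4], [392, 244, 14, 14, 148])
([389.8, 261.5], [385, 254, 14, 12, 58])
([318.9, 306.0], [273, 284, 85, 43, 474])
orange
([138.5, 173.6], [128, 162, 21, 23, 275])
([179.4, 187.2], [168, 177, 22, 18, 213])
([183.1, 201.8], [174, 198, 18, 7, 35])
([329.1, 243.7], [317, 223, 31, 33, 263])
([332.8, 234.3], [323, 228, 20, 17, 172])
([394.2, 256.2], [387, 246, 19, 17, 130])
traygrey
([186.9, 131.5], [166, 115, 42, 35, 865])
([218.4, 137.6], [198, 122, 41, 36, 791])
([250.0, 145.8], [229, 129, 40, 37, 860])
([334.2, 180.9], [314, 160, 41, 43, 1140])
([369.4, 192.0], [349, 170, 41, 45, 1217])
```

View pics/ztop.png

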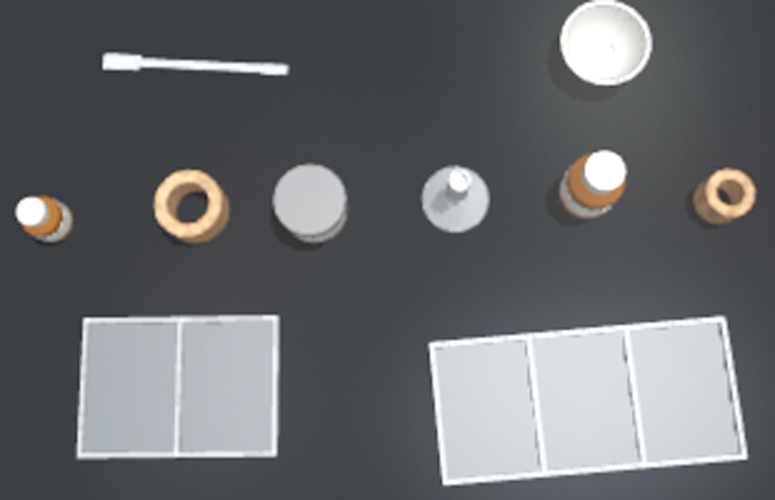

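View pics/zsc.png

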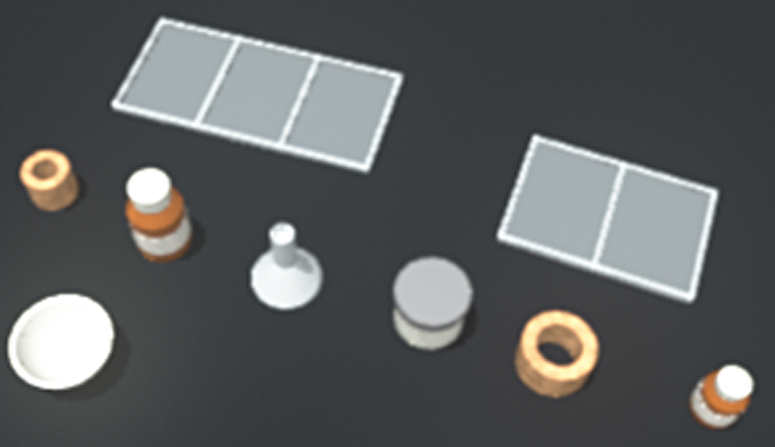

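The crops show clear top faces: wide ring at zoom (188,203), narrow ring (731,193), stem top (460,180). The tray corners are sharp too. I'll cast rays from these in both views and compare.

```bash
python3 - <<'E'
from h import *
T=lambda x,y:("top",(x+.5)/2.5+104.5,(y+.5)/2.5+99.5)
S=lambda x,y:("scene",(x+.5)/2.627+119.5,(y+.5)/2.627+104.5)
P={"tall":(T(605,171),S(151,188),.085),"short":(T(31,211),S(735,383),.055),"ringw":(T(190,203),S(558,346),.036),
"ringn":(T(731,193),S(47,172),.036),"funnel":(T(460,181),S(283,234),.075),"jar":(T(310,201),S(433,291),.05)}
for k,(a,b,z) in P.items():
    (p,d),(q,e)=ray(*a),ray(*b); s=np.linalg.lstsq(np.c_[d,-e],q-p,rcond=None)[0]
    print(k,cast(*a,z).round(3),cast(*b,z).round(3),"tri",((p+d*s[0]+q+e*s[1])/2).round(3))
for k,t,s in(("t3",[(430,344),(723,318),(746,459),(444,484)],[(402,74),(163,20),(114,104),(369,169)]),
           ("t2",[(84,319),(278,317),(277,456),(79,457)],[(717,190),(535,137),(499,238),(693,298)])):
    a=np.array([cast(*T(*p),.008) for p in t]);b=np.array([cast(*S(*p),.008) for p in s])
    for w in(a,b[[3,2,1,0]] if 0 else b):
        r=cv2.minAreaRect((w*1000).astype(np.float32)); print(k,r, w.mean(0).round(3))
    print(a.round(3).tolist())
E
```

```text
tall [ 0.65  -0.179] [ 0.652 -0.174] tri [ 0.65  -0.179  0.081]
short [0.632 0.305] [0.634 0.308] tri [0.633 0.308 0.051]
ringw [0.641 0.172] [0.643 0.175] tri [0.641 0.175 0.032]
ringn [ 0.64  -0.298] [ 0.644 -0.292] tri [ 0.641 -0.298  0.03 ]
funnel [ 0.646 -0.062] [ 0.648 -0.059] tri [ 0.647 -0.061  0.072]
jar [0.637 0.065] [0.64  0.068] tri [0.638 0.067 0.046]
t3 ((465.82733154296875, -168.6051483154297), (119.97180938720703, 257.1485595703125), 4.2183709144592285) [ 0.466 -0.169]
t3 ((465.78106689453125, -165.9810333251953), (121.04576873779297, 258.592041015625), 3.979078769683838) [ 0.467 -0.166]
[[0.516, -0.036], [0.535, -0.292], [0.415, -0.301], [0.397, -0.045]]
t2 ((482.48876953125, 184.7988739013672), (174.3647918701172, 119.71070098876953), 89.71105194091797) [0.483 0.184]
t2 ((483.9572448730469, 187.4676513671875), (121.0120849609375, 173.6190643310547), 0.6484030485153198) [0.484 0.187]
[[0.543, 0.272], [0.542, 0.098], [0.422, 0.098], [0.423, 0.27]]
```

Emit:
arm_command:
  plan:
    - {"grip": -1, "slide": [0, 0, 0], "spin": 1}
    - {"grip": -1, "slide": [0, 0, 0], "spin": 1}
    - {"grip": -1, "slide": [0, 0, 0], "spin": 1}
    - {"grip": -1, "slide": [0, 0, 0], "spin": 1}
    - {"grip": -1, "slide": [0, 0, 0], "spin": 1}
    - {"grip": -1, "slide": [0, 0, 0], "spin": 1}
    - {"grip": -1, "slide": [0, 0, 0], "spin": 1}
    - {"grip": -1, "slide": [0, 0, 0], "spin": 1}
    - {"grip": -1, "slide": [0, 0, 0], "spin": 1}
    - {"grip": -1, "slide": [0, 0, 0], "spin": 1}

```text
time: 1.35
tool_pos: [0.1863, 0.5172, 0.2298]
ee_rot: [-3.141, 0.001, 1.92]
wrist_force: [0.2, -0.1, -0.6]
width: 0.0939
finger_force: 0.0
```

Emit:
arm_command:
  plan:
    - {"grip": -1, "slide": [0, 0, 0], "spin": 1}
    - {"grip": -1, "slide": [0, 0, 0], "spin": 1}
    - {"grip": -1, "slide": [0, 0, 0], "spin": 1}
    - {"grip": -1, "slide": [0, 0, 0], "spin": 1}
    - {"grip": -1, "slide": [0, 0, 0], "spin": 0.04}
    - {"grip": -1, "slide": [0, 0, 0], "spin": 0}

```text
time: 2.1
tool_pos: [0.1864, 0.5173, 0.2302]
ee_rot: [-3.141, 0.001, 1.572]
wrist_force: [0.2, 0.0, 0.2]
width: 0.094
finger_force: 0.0
```

Emit:
arm_command:
  plan:
    - {"grip": -1, "slide": [-0.042, 0.09, 0], "spin": 0}
    - {"grip": -1, "slide": [-0.042, 0.09, 0], "spin": 0}
    - {"grip": -1, "slide": [-0.042, 0.09, 0], "spin": 0}
    - {"grip": -1, "slide": [-0.042, 0.09, 0], "spin": 0}
    - {"grip": -1, "slide": [-0.042, 0.09, 0], "spin": 0}
    - {"grip": -1, "slide": [-0.042, 0.09, 0], "spin": 0}
    - {"grip": -1, "slide": [-0.042, 0.09, 0], "spin": 0}
    - {"grip": -1, "slide": [-0.042, 0.09, 0], "spin": 0}
    - {"grip": -1, "slide": [-0.042, 0.09, 0], "spin": 0}
    - {"grip": -1, "slide": [-0.042, 0.084, 0], "spin": 0}

```text
time: 3.35
tool_pos: [0.6348, 0.3065, 0.2301]
ee_rot: [-3.141, -0.0, 1.571]
wrist_force: [0.9, 0.0, -0.3]
width: 0.0941
finger_force: 0.0
```

Emit:
arm_command:
  plan:
    - {"grip": -1, "slide": [0, -0.003, 0.1], "spin": 0}
    - {"grip": -1, "slide": [0, 0, 0.1], "spin": 0}
    - {"grip": -1, "slide": [0, 0, 0.1], "spin": 0}
    - {"grip": -1, "slide": [0, 0, 0.06], "spin": 0}
    - {"grip": -1, "slide": [0, 0, 0.036], "spin": 0}
    - {"grip": 1, "slide": [0, 0, 0], "spin": 0}
    - {"grip": 1, "slide": [0, 0, 0], "spin": 0}
    - {"grip": 1, "slide": [0, 0, 0], "spin": 0}
    - {"grip": 1, "slide": [0, 0, 0], "spin": 0}
    - {"grip": 1, "slide": [0, 0, 0], "spin": 0}

```text
time: 4.6
tool_pos: [0.6321, 0.3075, 0.0332]
ee_rot: [3.141, -0.0, 1.571]
wrist_force: [0.8, 0.5, -0.5]
width: 0.0469
finger_force: 0.0
```

Emit:
arm_command:
  plan:
    - {"grip": 1, "slide": [0, 0, 0], "spin": 0}
    - {"grip": 1, "slide": [0, 0, 0], "spin": 0}
    - {"grip": 1, "slide": [0, 0, 0], "spin": 0}

```text
time: 4.97
tool_pos: [0.6319, 0.3074, 0.0326]
ee_rot: [3.142, -0.0, 1.571]
wrist_force: [0.1, 0.9, 1.3]
width: 0.0354
finger_force: 30.0
```

Emit:
arm_command:
  plan:
    - {"grip": 1, "slide": [0, 0, -0.1], "spin": 0}
    - {"grip": 1, "slide": [0, 0, -0.1], "spin": 0}
    - {"grip": 1, "slide": [-0.04, -0.075, 0], "spin": 0}
    - {"grip": 1, "slide": [-0.04, -0.075, 0], "spin": 0}
    - {"grip": 1, "slide": [-0.04, -0.075, 0], "spin": 0}
    - {"grip": 1, "slide": [-0.038, -0.073, 0], "spin": 0}
    - {"grip": 1, "slide": [0, 0, 0], "spin": 0}
    - {"grip": 1, "slide": [0, 0, 0.1], "spin": 0}
    - {"grip": 1, "slide": [0, 0, 0.06], "spin": 0}
    - {"grip": 1, "slide": [0, 0, 0.025], "spin": 0}

```text
time: 6.22
tool_pos: [0.4825, 0.2283, 0.0379]
ee_rot: [-3.139, 0.001, 1.571]
wrist_force: [0.9, 0.4, 0.2]
width: 0.0354
finger_force: 30.0
```

Emit:
arm_command:
  plan:
    - {"grip": 1, "slide": [0, 0, 0], "spin": 0}
    - {"grip": 1, "slide": [0, 0, 0.002], "spin": 0}
    - {"grip": 1, "slide": [0, 0, 0], "spin": 0}

```text
time: 6.6
tool_pos: [0.484, 0.2288, 0.0405]
ee_rot: [3.139, -0.001, 1.571]
wrist_force: [-0.2, -0.1, -0.3]
width: 0.0352
finger_force: 30.0
```

Emit:
arm_command:
  plan:
    - {"grip": 1, "slide": [0, 0, 0.004], "spin": 0}
    - {"grip": 1, "slide": [0, 0, 0.003], "spin": 0}
    - {"grip": 1, "slide": [0, 0, 0], "spin": 0}

```text
time: 6.98
tool_pos: [0.4829, 0.2284, 0.0355]
ee_rot: [3.141, -0.0, 1.571]
wrist_force: [0.3, -0.1, -1.0]
width: 0.0354
finger_force: 30.0
```

Emit:
arm_command:
  plan:
    - {"grip": -1, "slide": [0, 0, 0], "spin": 0}
    - {"grip": -1, "slide": [0, 0, 0], "spin": 0}
    - {"grip": -1, "slide": [0, 0, 0], "spin": 0}
    - {"grip": -1, "slide": [0, 0, 0], "spin": 0}
    - {"grip": -1, "slide": [0, 0, -0.04], "spin": 0}
    - {"grip": -1, "slide": [0, 0, -0.06], "spin": 0}
    - {"grip": -1, "slide": [0, 0, -0.1], "spin": 0}
    - {"grip": -1, "slide": [0, 0, -0.1], "spin": 0}
    - {"grip": -1, "slide": [0, 0, -0.1], "spin": 0}
    - {"grip": -1, "slide": [0, 0, 0], "spin": 0}

```text
time: 8.22
tool_pos: [0.4851, 0.2292, 0.2414]
ee_rot: [3.131, -0.004, 1.571]
wrist_force: [0.5, 0.0, -0.5]
width: 0.0941
finger_force: 0.0
```

Emit:
arm_command:
  plan:
    - {"grip": -1, "slide": [-0.1, 0.032, 0], "spin": 0}
    - {"grip": -1, "slide": [-0.105, 0.032, 0], "spin": 0}
    - {"grip": -1, "slide": [-0.105, 0.032, 0], "spin": 0}
    - {"grip": -1, "slide": [-0.105, 0.032, 0], "spin": 0}
    - {"grip": -1, "slide": [-0.105, 0.032, 0], "spin": 0}
    - {"grip": -1, "slide": [-0.105, 0.032, 0], "spin": 0}
    - {"grip": -1, "slide": [-0.105, 0.032, 0], "spin": 0}
    - {"grip": -1, "slide": [-0.105, 0.032, 0], "spin": 0}
    - {"grip": -1, "slide": [-0.105, 0.032, 0], "spin": 0}
    - {"grip": -1, "slide": [-0.107, 0.03, 0], "spin": 0}

```text
time: 9.48
tool_pos: [0.6417, -0.2966, 0.2333]
ee_rot: [-3.139, -0.002, 1.571]
wrist_force: [0.6, 0.4, 0.1]
width: 0.0937
finger_force: 0.0
```

Emit:
arm_command:
  plan:
    - {"grip": -1, "slide": [0, 0, 0.1], "spin": 0}
    - {"grip": -1, "slide": [0, 0, 0.1], "spin": 0}
    - {"grip": -1, "slide": [0, 0, 0.1], "spin": 0}
    - {"grip": -1, "slide": [0, 0, 0.07], "spin": 0}
    - {"grip": -1, "slide": [0, 0, 0.036], "spin": 0}
    - {"grip": 1, "slide": [0, 0, 0], "spin": 0}
    - {"grip": 1, "slide": [0, 0, 0], "spin": 0}
    - {"grip": 1, "slide": [0, 0, 0], "spin": 0}
    - {"grip": 1, "slide": [0, 0, 0], "spin": 0}
    - {"grip": 1, "slide": [0, 0, 0], "spin": 0}

```text
time: 10.72
tool_pos: [0.6421, -0.2953, 0.0332]
ee_rot: [3.141, 0.0, 1.571]
wrist_force: [0.8, 0.1, -0.9]
width: 0.0472
finger_force: 0.0
```

Emit:
arm_command:
  plan:
    - {"grip": 1, "slide": [0, 0, 0], "spin": 0}
    - {"grip": 1, "slide": [0, 0, 0], "spin": 0}
    - {"grip": 1, "slide": [0, 0, 0], "spin": 0}

```text
time: 11.1
tool_pos: [0.6419, -0.2952, 0.0329]
ee_rot: [3.141, 0.0, 1.571]
wrist_force: [-0.8, 0.2, 2.7]
width: 0.042
finger_force: 30.0
```

Emit:
arm_command:
  plan:
    - {"grip": 1, "slide": [0, 0, -0.05], "spin": 0}
    - {"grip": 1, "slide": [0, 0, -0.1], "spin": 0}
    - {"grip": 1, "slide": [0, 0, -0.1], "spin": 0}
    - {"grip": 1, "slide": [0, 0, -0.05], "spin": 0}

```text
time: 11.6
tool_pos: [0.6427, -0.2956, 0.1864]
ee_rot: [3.137, 0.002, 1.571]
wrist_force: [-0.2, -0.2, -0.9]
width: 0.0418
finger_force: 30.0
```

Emit:
arm_command:
  plan:
    - {"grip": 1, "slide": [0.067, -0.028, 0], "spin": 0}
    - {"grip": 1, "slide": [0.1, -0.036, 0], "spin": 0}
    - {"grip": 1, "slide": [0.1, -0.036, 0], "spin": 0}
    - {"grip": 1, "slide": [0.1, -0.036, 0], "spin": 0}
    - {"grip": 1, "slide": [0.1, -0.036, 0], "spin": 0}
    - {"grip": 1, "slide": [0.1, -0.036, 0], "spin": 0}
    - {"grip": 1, "slide": [0.1, -0.036, 0], "spin": 0}
    - {"grip": 1, "slide": [0.1, -0.036, 0], "spin": 0}
    - {"grip": 1, "slide": [0.07, -0.026, 0], "spin": 0}
    - {"grip": 1, "slide": [0.04, -0.012, 0], "spin": 0}

```text
time: 12.85
tool_pos: [0.4817, 0.1452, 0.1823]
ee_rot: [-3.141, -0.0, 1.573]
wrist_force: [0.1, -0.8, 0.0]
width: 0.042
finger_force: 30.0
```

Emit:
arm_command:
  plan:
    - {"grip": 1, "slide": [0, 0, 0], "spin": 0}
    - {"grip": 1, "slide": [0, 0, 0.1], "spin": 0}
    - {"grip": 1, "slide": [0, 0, 0.1], "spin": 0}
    - {"grip": 1, "slide": [0, 0, 0.06], "spin": 0}
    - {"grip": 1, "slide": [0, 0, 0.02], "spin": 0}
    - {"grip": 1, "slide": [0, 0, 0.01], "spin": 0}
    - {"grip": 1, "slide": [0, 0, 0], "spin": 0}
    - {"grip": 1, "slide": [0, 0, 0], "spin": 0}

```text
time: 13.85
tool_pos: [0.484, 0.1435, 0.039]
ee_rot: [3.139, -0.001, 1.571]
wrist_force: [-0.3, 0.2, -0.4]
width: 0.0423
finger_force: 30.0
```

Emit:
arm_command:
  plan:
    - {"grip": 1, "slide": [0, 0, 0.004], "spin": 0}
    - {"grip": 1, "slide": [0, 0, 0.002], "spin": 0}
    - {"grip": 1, "slide": [0, 0, 0], "spin": 0}
    - {"grip": -1, "slide": [0, 0, 0], "spin": 0}
    - {"grip": -1, "slide": [0, 0, 0], "spin": 0}
    - {"grip": -1, "slide": [0, 0, 0], "spin": 0}
    - {"grip": -1, "slide": [0, 0, 0], "spin": 0}
    - {"grip": -0.6, "slide": [0, 0, -0.05], "spin": 0}
    - {"grip": -0.6, "slide": [0, 0, -0.1], "spin": 0}
    - {"grip": -0.6, "slide": [0, 0, -0.1], "spin": 0}

```text
time: 15.1
tool_pos: [0.4824, 0.1433, 0.1603]
ee_rot: [-3.14, 0.0, 1.571]
wrist_force: [1.0, 0.2, -0.1]
width: 0.0751
finger_force: 0.0
```

Emit:
arm_command:
  plan:
    - {"grip": -0.6, "slide": [0, 0, -0.1], "spin": 0}
    - {"grip": -0.6, "slide": [0, 0, -0.05], "spin": 0}
    - {"grip": -0.6, "slide": [-0.081, 0.042, 0], "spin": 0}
    - {"grip": -0.6, "slide": [-0.08, 0.042, 0], "spin": 0}
    - {"grip": -0.6, "slide": [-0.08, 0.042, 0], "spin": 0}
    - {"grip": -0.6, "slide": [-0.08, 0.042, 0], "spin": 0}
    - {"grip": -0.6, "slide": [-0.08, 0.042, 0], "spin": 0}
    - {"grip": -0.6, "slide": [-0.08, 0.042, 0], "spin": 0}
    - {"grip": -0.6, "slide": [-0.08, 0.042, 0], "spin": 0}
    - {"grip": -0.6, "slide": [-0.08, 0.042, 0], "spin": 0}

```text
time: 16.35
tool_pos: [0.6513, -0.1785, 0.2341]
ee_rot: [-3.141, -0.0, 1.571]
wrist_force: [-0.1, 0.3, -0.6]
width: 0.0752
finger_force: 0.0
```

Emit:
arm_command:
  plan:
    - {"grip": -0.6, "slide": [0, 0, 0], "spin": 0}

```text
time: 16.48
tool_pos: [0.6511, -0.1801, 0.2323]
ee_rot: [-3.139, -0.0, 1.567]
wrist_force: [0.1, -0.5, -0.3]
width: 0.075
finger_force: 0.0
```

```bash
python3 - <<'E'
from bench import snapshot
import cv2
s=cv2.cvtColor(snapshot("scene"),cv2.COLOR_RGB2BGR);t=cv2.cvtColor(snapshot("top"),cv2.COLOR_RGB2BGR)
cv2.imwrite("pics/mid.png",cv2.hconcat([cv2.resize(s[100:300,110:420],(399,257)),cv2.resize(t[80:300,100:420],(399,257))]))
E
```

```text
(no output)
```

View pics/mid.png

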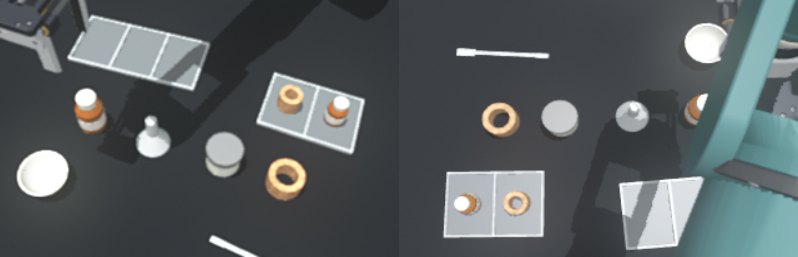

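The two-bay kit is right: the narrow ring (290,98) and short bottle (337,110) both stand in their bays. Everything else is undisturbed. Next is the tall bottle.

Emit:
arm_command:
  plan:
    - {"grip": -0.6, "slide": [0.004, 0, 0.1], "spin": 0}
    - {"grip": -0.6, "slide": [0, 0, 0.1], "spin": 0}
    - {"grip": -0.6, "slide": [0, 0, 0.1], "spin": 0}
    - {"grip": -0.6, "slide": [0, 0, 0.06], "spin": 0}
    - {"grip": -0.6, "slide": [0, 0, 0.032], "spin": 0}
    - {"grip": 1, "slide": [0, 0, 0], "spin": 0}
    - {"grip": 1, "slide": [0, 0, 0], "spin": 0}
    - {"grip": 1, "slide": [0, 0, 0], "spin": 0}
    - {"grip": 1, "slide": [0, 0, 0], "spin": 0}
    - {"grip": 1, "slide": [0, 0, 0], "spin": 0}

```text
time: 17.82
tool_pos: [0.6516, -0.1755, 0.0407]
ee_rot: [3.139, 0.001, 1.57]
wrist_force: [-1.2, 0.6, 5.7]
width: 0.0473
finger_force: 30.0
```

Emit:
arm_command:
  plan:
    - {"grip": 1, "slide": [0, 0, -0.04], "spin": 0}
    - {"grip": 1, "slide": [0, 0, -0.08], "spin": 0}
    - {"grip": 1, "slide": [0, 0, -0.08], "spin": 0}
    - {"grip": 1, "slide": [-0.021, -0.048, 0], "spin": 0}
    - {"grip": 1, "slide": [-0.03, -0.07, 0], "spin": 0}
    - {"grip": 1, "slide": [-0.03, -0.07, 0], "spin": 0}
    - {"grip": 1, "slide": [-0.03, -0.07, 0], "spin": 0}
    - {"grip": 1, "slide": [-0.02, -0.06, 0], "spin": 0}
    - {"grip": 1, "slide": [-0.02, -0.04, 0], "spin": 0}
    - {"grip": 1, "slide": [0, 0, 0], "spin": 0}

```text
time: 19.08
tool_pos: [0.4712, -0.2514, 0.1391]
ee_rot: [3.141, 0.0, 1.569]
wrist_force: [0.2, -0.1, -1.6]
width: 0.047
finger_force: 30.0
```

Emit:
arm_command:
  plan:
    - {"grip": 1, "slide": [0, 0, 0.06], "spin": 0}
    - {"grip": 1, "slide": [0, 0, 0.06], "spin": 0}
    - {"grip": 1, "slide": [0, 0, 0.05], "spin": 0}
    - {"grip": 1, "slide": [0, 0, 0.02], "spin": 0}
    - {"grip": 1, "slide": [0, 0, 0], "spin": 0}
    - {"grip": 1, "slide": [0, 0, 0], "spin": 0}
    - {"grip": 1, "slide": [0, 0, 0], "spin": 0}

```text
time: 19.95
tool_pos: [0.4723, -0.2507, 0.0438]
ee_rot: [3.141, 0.0, 1.571]
wrist_force: [-0.8, 0.8, -1.5]
width: 0.0473
finger_force: 30.0
```

Emit:
arm_command:
  plan:
    - {"grip": 1, "slide": [0, 0, 0.002], "spin": 0}
    - {"grip": 1, "slide": [0, 0, 0], "spin": 0}
    - {"grip": 1, "slide": [0, 0, 0], "spin": 0}

```text
time: 20.32
tool_pos: [0.4722, -0.2507, 0.0435]
ee_rot: [3.14, 0.0, 1.571]
wrist_force: [-1.9, 1.7, 5.9]
width: 0.0472
finger_force: 30.0
```

Emit:
arm_command:
  plan:
    - {"grip": -1, "slide": [0, 0, 0], "spin": 0}
    - {"grip": -1, "slide": [0, 0, 0], "spin": 0}
    - {"grip": -1, "slide": [0, 0, 0], "spin": 0}
    - {"grip": -1, "slide": [0, 0, 0], "spin": 0}
    - {"grip": -0.5, "slide": [0, 0, -0.05], "spin": 0}
    - {"grip": -0.5, "slide": [0, 0, -0.1], "spin": 0}
    - {"grip": -0.5, "slide": [0, 0, -0.1], "spin": 0}
    - {"grip": -0.5, "slide": [0, 0, -0.1], "spin": 0}
    - {"grip": -0.5, "slide": [0, 0, -0.05], "spin": 0}
    - {"grip": -0.5, "slide": [0, 0, 0], "spin": 0}

```text
time: 21.58
tool_pos: [0.4728, -0.2513, 0.2451]
ee_rot: [3.137, 0.003, 1.571]
wrist_force: [0.1, 0.1, -0.2]
width: 0.0703
finger_force: 0.0
```

Emit:
arm_command:
  plan:
    - {"grip": -0.5, "slide": [0.07, 0.065, 0], "spin": 0}
    - {"grip": -0.5, "slide": [0.07, 0.065, 0], "spin": 0}
    - {"grip": -0.5, "slide": [0.07, 0.065, 0], "spin": 0}
    - {"grip": -0.5, "slide": [0.07, 0.065, 0], "spin": 0}
    - {"grip": -0.5, "slide": [0.06, 0.055, 0], "spin": 0}
    - {"grip": -0.5, "slide": [0.042, 0.035, 0], "spin": 0}
    - {"grip": -0.5, "slide": [0, 0, 0], "spin": 0}

```text
time: 22.45
tool_pos: [0.6467, -0.058, 0.239]
ee_rot: [-3.137, -0.001, 1.573]
wrist_force: [-0.2, -0.3, 0.5]
width: 0.0705
finger_force: 0.0
```

Emit:
arm_command:
  plan:
    - {"grip": -0.5, "slide": [-0.003, 0, 0.1], "spin": 0}
    - {"grip": -0.5, "slide": [0, 0, 0.1], "spin": 0}
    - {"grip": -0.5, "slide": [0, 0, 0.1], "spin": 0}
    - {"grip": -0.5, "slide": [0, 0, 0.06], "spin": 0}
    - {"grip": 1, "slide": [0, 0, 0], "spin": 0}
    - {"grip": 1, "slide": [0, 0, 0], "spin": 0}
    - {"grip": 1, "slide": [0, 0, 0], "spin": 0}
    - {"grip": 1, "slide": [0, 0, 0], "spin": 0}
    - {"grip": 1, "slide": [0, 0, 0], "spin": 0}
    - {"grip": 1, "slide": [0, 0, 0], "spin": 0}

```text
time: 23.7
tool_pos: [0.647, -0.0611, 0.0631]
ee_rot: [3.141, 0.0, 1.571]
wrist_force: [0.3, -0.1, 1.7]
width: 0.0183
finger_force: 30.0
```

Emit:
arm_command:
  plan:
    - {"grip": 1, "slide": [0, 0, 0], "spin": 0}
    - {"grip": 1, "slide": [0, 0, 0], "spin": 0}
    - {"grip": 1, "slide": [0, 0, 0], "spin": 0}

```text
time: 24.08
tool_pos: [0.6471, -0.0611, 0.0631]
ee_rot: [3.141, -0.0, 1.571]
wrist_force: [-0.5, 0.4, 4.7]
width: 0.0183
finger_force: 30.1
```

Emit:
arm_command:
  plan:
    - {"grip": 1, "slide": [0, 0, -0.04], "spin": 0}
    - {"grip": 1, "slide": [0, 0, -0.08], "spin": 0}
    - {"grip": 1, "slide": [0, 0, -0.08], "spin": 0}
    - {"grip": 1, "slide": [-0.007, -0.05, 0], "spin": 0}
    - {"grip": 1, "slide": [-0.007, -0.07, 0], "spin": 0}
    - {"grip": 1, "slide": [-0.007, -0.07, 0], "spin": 0}
    - {"grip": 1, "slide": [-0.007, -0.07, 0], "spin": 0}
    - {"grip": 1, "slide": [-0.007, -0.07, 0], "spin": 0}
    - {"grip": 1, "slide": [-0.007, -0.044, 0], "spin": 0}
    - {"grip": 1, "slide": [0, 0, 0], "spin": 0}

```text
time: 25.32
tool_pos: [0.459, -0.0822, 0.1633]
ee_rot: [3.14, 0.0, 1.57]
wrist_force: [0.2, 0.2, 0.3]
width: 0.0183
finger_force: 30.0
```

Emit:
arm_command:
  plan:
    - {"grip": 1, "slide": [0, 0, 0.06], "spin": 0}
    - {"grip": 1, "slide": [0, 0, 0.06], "spin": 0}
    - {"grip": 1, "slide": [0, 0, 0.05], "spin": 0}
    - {"grip": 1, "slide": [0, 0, 0.02], "spin": 0}
    - {"grip": 1, "slide": [0, 0, 0], "spin": 0}
    - {"grip": 1, "slide": [0, 0, 0.002], "spin": 0}
    - {"grip": 1, "slide": [0, 0, 0], "spin": 0}
    - {"grip": 1, "slide": [0, 0, 0], "spin": 0}

```text
time: 26.32
tool_pos: [0.4602, -0.0822, 0.067]
ee_rot: [3.14, 0.0, 1.571]
wrist_force: [0.9, -0.5, -1.0]
width: 0.0184
finger_force: 30.0
```

Emit:
arm_command:
  plan:
    - {"grip": 1, "slide": [0, 0, 0.002], "spin": 0}
    - {"grip": 1, "slide": [0, 0, 0.001], "spin": 0}
    - {"grip": 1, "slide": [0, 0, 0], "spin": 0}

```text
time: 26.7
tool_pos: [0.4601, -0.0823, 0.0656]
ee_rot: [3.141, 0.0, 1.571]
wrist_force: [-1.4, -0.0, 3.1]
width: 0.0182
finger_force: 30.0
```

Emit:
arm_command:
  plan:
    - {"grip": -1, "slide": [0, 0, 0], "spin": 0}
    - {"grip": -1, "slide": [0, 0, 0], "spin": 0}
    - {"grip": -1, "slide": [0, 0, 0], "spin": 0}
    - {"grip": -1, "slide": [0, 0, -0.04], "spin": 0}
    - {"grip": -1, "slide": [0, 0, -0.1], "spin": 0}
    - {"grip": -1, "slide": [0, 0, -0.1], "spin": 0}
    - {"grip": -1, "slide": [0, 0, -0.1], "spin": 0}
    - {"grip": -1, "slide": [0, 0, 0], "spin": 0}

```text
time: 27.7
tool_pos: [0.462, -0.0827, 0.2401]
ee_rot: [3.132, 0.003, 1.571]
wrist_force: [0.3, 0.7, 0.1]
width: 0.0927
finger_force: 0.0
```

Emit:
arm_command:
  plan:
    - {"grip": -1, "slide": [0.06, 0.04, 0], "spin": 0}
    - {"grip": -1, "slide": [0.08, 0.057, 0], "spin": 0}
    - {"grip": -1, "slide": [0.08, 0.057, 0], "spin": 0}
    - {"grip": -1, "slide": [0.08, 0.057, 0], "spin": 0}
    - {"grip": -1, "slide": [0.08, 0.057, 0], "spin": 0}
    - {"grip": -1, "slide": [0.08, 0.057, 0], "spin": 0}
    - {"grip": -1, "slide": [0.051, 0.039, 0], "spin": 0}
    - {"grip": -1, "slide": [0, 0, 0], "spin": 0}

```text
time: 28.7
tool_pos: [0.6417, 0.175, 0.2316]
ee_rot: [-3.137, 0.001, 1.573]
wrist_force: [-0.2, -0.6, -0.2]
width: 0.0942
finger_force: 0.0
```

Emit:
arm_command:
  plan:
    - {"grip": -1, "slide": [0, 0, 0.1], "spin": 0}
    - {"grip": -1, "slide": [0, 0, 0.1], "spin": 0}
    - {"grip": -1, "slide": [0, 0, 0.1], "spin": 0}
    - {"grip": -1, "slide": [0, 0, 0.07], "spin": 0}
    - {"grip": -1, "slide": [0, 0, 0.035], "spin": 0}
    - {"grip": 1, "slide": [0, 0, 0], "spin": 0}
    - {"grip": 1, "slide": [0, 0, 0], "spin": 0}
    - {"grip": 1, "slide": [0, 0, 0], "spin": 0}
    - {"grip": 1, "slide": [0, 0, 0], "spin": 0}
    - {"grip": 1, "slide": [0, 0, 0], "spin": 0}

```text
time: 29.95
tool_pos: [0.6427, 0.1736, 0.0342]
ee_rot: [3.139, -0.001, 1.571]
wrist_force: [-0.1, -0.8, 4.3]
width: 0.0588
finger_force: 29.9
```

Emit:
arm_command:
  plan:
    - {"grip": 1, "slide": [0, 0, -0.05], "spin": 0}
    - {"grip": 1, "slide": [0, 0, -0.1], "spin": 0}
    - {"grip": 1, "slide": [0, 0, -0.1], "spin": 0}
    - {"grip": 1, "slide": [0, 0, -0.05], "spin": 0}
    - {"grip": 1, "slide": [0, 0, 0], "spin": 0}

```text
time: 30.58
tool_pos: [0.6432, 0.1736, 0.1856]
ee_rot: [3.136, -0.001, 1.571]
wrist_force: [-0.5, -0.3, -0.8]
width: 0.0585
finger_force: 29.9
```

Emit:
arm_command:
  plan:
    - {"grip": 1, "slide": [-0.051, -0.032, 0], "spin": 0}
    - {"grip": 1, "slide": [-0.09, -0.045, 0], "spin": 0}
    - {"grip": 1, "slide": [-0.09, -0.045, 0], "spin": 0}
    - {"grip": 1, "slide": [-0.09, -0.045, 0], "spin": 0}
    - {"grip": 1, "slide": [-0.09, -0.045, 0], "spin": 0}
    - {"grip": 1, "slide": [-0.09, -0.045, 0], "spin": 0}
    - {"grip": 1, "slide": [-0.09, -0.045, 0], "spin": 0}
    - {"grip": 1, "slide": [-0.06, -0.03, 0], "spin": 0}
    - {"grip": 1, "slide": [-0.03, -0.02, 0], "spin": 0}
    - {"grip": 1, "slide": [0, 0, 0], "spin": 0}

```text
time: 31.82
tool_pos: [0.465, -0.1672, 0.1812]
ee_rot: [-3.14, -0.002, 1.569]
wrist_force: [-0.2, -0.7, -0.0]
width: 0.0582
finger_force: 29.9
```

Emit:
arm_command:
  plan:
    - {"grip": 1, "slide": [0, 0, 0.08], "spin": 0}
    - {"grip": 1, "slide": [0, 0, 0.08], "spin": 0}
    - {"grip": 1, "slide": [0, 0, 0.08], "spin": 0}
    - {"grip": 1, "slide": [0, 0, 0.03], "spin": 0}
    - {"grip": 1, "slide": [0, 0, 0.02], "spin": 0}
    - {"grip": 1, "slide": [0, 0, 0], "spin": 0}
    - {"grip": 1, "slide": [0, 0, 0.002], "spin": 0}
    - {"grip": 1, "slide": [0, 0, 0.001], "spin": 0}
    - {"grip": 1, "slide": [0, 0, 0], "spin": 0}
    - {"grip": 1, "slide": [0, 0, 0], "spin": 0}

```text
time: 33.08
tool_pos: [0.4664, -0.1674, 0.0368]
ee_rot: [3.14, 0.001, 1.57]
wrist_force: [0.4, -0.9, 4.0]
width: 0.0588
finger_force: 29.9
```

Contact on the tray floor (4 N). Release, rise and check.

Emit:
arm_command:
  plan:
    - {"grip": -1, "slide": [0, 0, 0], "spin": 0}
    - {"grip": -1, "slide": [0, 0, 0], "spin": 0}
    - {"grip": -1, "slide": [0, 0, 0], "spin": 0}
    - {"grip": -1, "slide": [0, 0, -0.04], "spin": 0}
    - {"grip": -1, "slide": [0, 0, -0.1], "spin": 0}
    - {"grip": -1, "slide": [0, 0, -0.1], "spin": 0}
    - {"grip": -1, "slide": [0, 0, -0.1], "spin": 0}
    - {"grip": -1, "slide": [0, 0, -0.1], "spin": 0}

```text
time: 34.08
tool_pos: [0.4655, -0.167, 0.2574]
ee_rot: [-3.141, -0.0, 1.571]
wrist_force: [0.4, -1.1, -0.4]
width: 0.0943
finger_force: 0.0
```

Emit:
arm_command:
  plan:
    - {"grip": -1, "slide": [0.1, 0, 0], "spin": 0}
    - {"grip": -1, "slide": [0.1, 0, 0], "spin": 0}
    - {"grip": -1, "slide": [0.1, 0, 0], "spin": 0}
    - {"grip": -1, "slide": [0.1, 0, 0], "spin": 0}
    - {"grip": -1, "slide": [0.1, 0, 0], "spin": 0}
    - {"grip": -1, "slide": [0.1, 0, 0], "spin": 0}
    - {"grip": -1, "slide": [0.1, 0, 0], "spin": 0}
    - {"grip": -1, "slide": [0, 0, 0], "spin": 0}

```text
time: 35.08
tool_pos: [0.4652, 0.1856, 0.2554]
ee_rot: [-3.14, -0.0, 1.576]
wrist_force: [-0.8, -0.9, -0.5]
width: 0.094
finger_force: 0.0
```

```bash
python3 - <<'E'
from bench import snapshot
import cv2
s=cv2.cvtColor(snapshot("scene"),cv2.COLOR_RGB2BGR);t=cv2.cvtColor(snapshot("top"),cv2.COLOR_RGB2BGR)
cv2.imwrite("pics/end.png",cv2.hconcat([cv2.resize(s[100:340,110:410],(400,320)),cv2.resize(t[70:310,115:415],(400,320))]))
E
```

```text
(no output)
```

View pics/end.png

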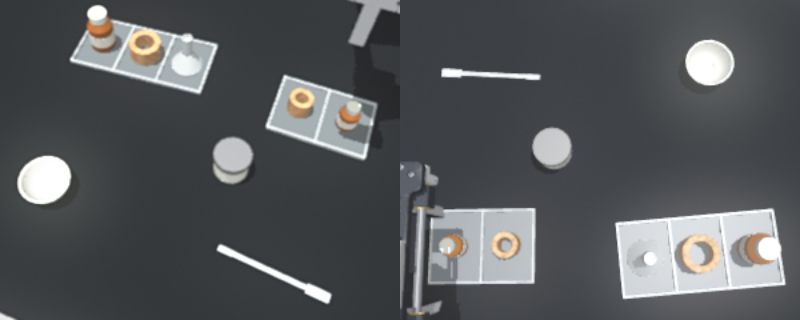

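Both kits are complete and upright. In the left half, the long tray holds the tall bottle (100,30), wide ring (145,47) and funnel (187,55). The short tray holds the narrow ring (300,103) and short bottle (348,115). Jar, dish and spatula look unmoved.

```bash
python3 -c "
from bench import ticket;print(ticket.close_job())"
```

```text
the job is handed in; nothing more can be done
None
```

Both kits are made up and the job is handed in at about 35 s of the 128 s limit; the final pictures show all five things upright in their bays and the jar, dish and spatula unmoved, but no verdict came back.

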